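Close and lock the racking locker door

ROBOT

A 7-joint arm with a two-finger parallel gripper is mounted at the origin on the work surface. World frame = base frame: x ahead of the robot, y to its left, z up, the work surface at z = 0. Lengths are in m, angles in rad, forces in N, time in s.
With the tool pointing down it reaches from about 0.425 to 0.925 m from the base axis. Payload 6.8 kg.
Tool frame: the origin (TCP) lies at the very end of the fingers, on their centre line; the grasp point (between the pads) lies 19 mm behind it; z points along the fingers, y is the line along which they close (so a half turn about z gives the same grasp; the last joint's range is limited). The gripper opens to 85 mm and grips with 20 to 120 N. Pads are 22 mm wide; open, the fingers measure 114 mm over their backs; the gripper's body (76 mm by 85 mm) begins 54 mm behind the grasp point. The pads swing forward as they close: fully open they stand 13 mm farther back than shut.
Start: joints at [-0.108, 0.477, 0.022, 1.555, -0.011, 1.109, -0.083], TCP at [0.675, 0, 0.231] pointing down, gripper open.
Joint ranges: [-2.96, 2.96], [-0.34, 2.1], [-1.41, 1.46], [0.24, 2.44], [-1.37, 4.51], [0.17, 1.92], [-2.96, 2.96]. Speed limits (rad/s): [2.39, 2.39, 3.14, 3.14, 3.14, 3.14, 3.14].

INTERFACE

Orientations are given as a unit quaternion [w, x, y, z].
In Python, from station import bot gives the robot as it stands. The module is installed in compiled form; this text tells all that it offers.
- The arm moves only by the shell command python3 -m jog 'ROWS' [OPENING] [FORCE]. ROWS is JSON, a list of rows, each a list of 4 numbers: the shift along the tool's x, y, z in cm, then the turn about the tool's z in rad. In form: [[x, y, z, spin], ...]. A call has 1 to 20 rows; each row is the pose to reach, as a shift and turn from the pose commanded when the call began, along the tool's axes at that moment; what a row does not reach only later rows make up. A row lasts 1/12 s, in which the tool goes at most 41.7 mm and 7.16 degrees, less where a joint would pass 70% of its speed; a pose out of reach is approached as far as the arm can. A call with a gripper value outside its range is refused whole. OPENING is the closure, from -1 (fully open) to 1 (shut), set as the call begins (- or left out, the last holds). The fingers move at their own pace and stop on an object; FORCE is the grip in N (left out, the last holds). Time passes only in rows, so rows that repeat a pose let the fingers close. It gives the time, the measured TCP pose, the force, the opening and the grip force at its end, in the units of the state.
- bot.get_obs(): the state, without advancing time (a new reading comes with each control period).
- bot.read_camera(name): name is "scene" or "side" or "wrist"; returns a dict with "pixels" (400x640x3 uint8, red, green, blue), "depth" (400x640 float32, m along the optical axis (not along the pixel's ray), 0 where there is no reading), "fovy" (degrees; the focal length in pixels is half the picture's height over the tangent of half this angle, whatever the lens; pixels are square), "cx", "cy" (the principal point, pixels), "distortion" ([k1, k2, p1, p2, k3] as OpenCV has them; the pictures are not rectified), "pose" (4x4, takes a point from camera to world coordinates). Camera axes: x right, y down, z forward; pixel columns grow to the right and rows downward; lengths in m; the calibration is good to about 2 mm. A picture is of the moment at which its call begins.
- bot.hand_in(): hands the job in; it is judged then, once.
The state is a dict: "t": time; "q": joint angles; "joint_vel": joint speeds; "joint_torque": joint torques, N m; "eef_pos": TCP position; "tool_rot": TCP orientation; "contact_force": force on the tool from outside, world axes, zero at the start; "torque": the same for the moment, N m; "gripper_width": opening from 0.0 (shut) to 1.0 (fully open); "grasp_force": force on a finger pad.
Only numpy, scipy, OpenCV 4.12 (cv2) and the standard library are available. Lean on these libraries where they do the work, as an engineer would, in place of code of your own. Each camera call takes 0.05 s, during which the arm holds its last target. There are 200 camera calls.

TASK

Shut the locker: slide the steel door away from you until it is home against the far buffer, by pushing its two studs in turn, because it binds in its sticky track when one end runs ahead. Once it is home and square, press its right end and then its left end firmly up to the buffer, each with about 15 N for half a second, and then turn the cam lock clockwise a quarter turn so that its arm lies fully across behind the left stud. Never press on the door with more than 30 N, and leave everything else where it is.

Things in the scene. Friction and masses are not known exactly. Their poses are not given: they have to be found in the camera images.
- locker: Low grey steel chest fixed on the table, 190 (x) x 400 (y) x 84 mm high. Origin: centre of its underside; z up, x away from the robot (give or take its yaw), y to the left. In its top a steel door slides along x, from over the near half (open) to over the well in the far half (shut). Door ends rest on sills 70 mm high; lips at z 80 to 84 mm cover them beyond 148 mm from the middle.
- door: Loose steel plate 80 (x) x 330 (y) x 8 mm, about 0.8 kg, in the track; top 78 mm above the table; origin: centre of its underside. Slides at 3 to 8 N; has 28 to 46 mm to go, some 8 to 20 mm per push. Side play is 3 to 4.5 mm, unknown: skewed about 0.03 to 0.06 rad its corners bind, and pushing that end on only raises the force; the other end frees it, at 5 to 18 N.
- stop (a point): Middle of the far wall's top edge, on its near face: x = +75 mm, z = 84 mm in the locker's frame. On this face a rubber buffer strip 1 to 6 mm thick (worn, different each time, not measured) stops the door, so home is found by feel: at home the door is square, its far edge against the buffer, both studs at the same x, somewhere from +29 to +34 mm in the locker's frame.
- hood (a point): Centre of the top (z = 84 mm) of the fixed 4 mm hood over the door's middle: in the locker's frame the hood spans x -85 to 0 and y -85 to +85 mm, with a tongue (x 0 to 35, y 45 to 85 mm) that carries the cam lock. The door slides under it and can be pushed only near its two ends.
- stud_l (a point): Left (+y) stud of the door: upright round post with a hard rubber sleeve, diameter 18 mm, 34 mm tall, top at 112 mm above the table, to be pushed from its near side (not gripped). The point is on its axis, 95 mm above the table; in the door's frame x = 0, y = +125 mm.
- stud_r (a point): Right (-y) stud, the same; in the door's frame x = 0, y = -125 mm.
- cam_grip (a point): Point on the cam lock's vertical axis at grip height, 118 mm above the table; x = +9, y = +65 mm in the locker's frame. An upright steel wing 42 mm long, 11 mm thick, 95 to 125 mm above the table, is centred here in line with the arm: pinch it across its thickness from above. Below it the flat arm, 12 mm wide, 88 to 95 mm above the table, reaches 75 mm out from the axis.
- cam (a joint): Angle of the cam lock (rad), clockwise seen from above: 0 = arm points to the locker's -x (unlocked), 1.571 = arm points to the locker's +y, across behind the left stud (locked, end stop). Turns with about 0.12 N m of friction and stays where it is left. The arm meets the left stud if the door is not home.
- core_stub: Bystander: speckled dark rock core, upright, diameter 48 mm, 75 mm tall, origin under its centre.
- torch: Bystander: black torch lying down, 120 mm long, origin under its centre.
- loupe: Bystander: round bronze folding magnifier, 38 mm across, 10 mm thick, lying on the locker's hood; origin under its lens.
- pick: Bystander: hardness pick lying down, orange handle, 140 mm long, 13 mm thick; origin under its middle.
- acid_bottle: Bystander: small bottle, diameter 44 mm, 110 mm tall, origin under its centre.
- brush: Bystander: hand brush lying on the table.
- chip_box: Bystander: closed cardboard box 70 x 50 x 30 mm.

How it is judged:
On the way, in this order (a step that is already met when the one before it is completed fails the run):
1. the door is home and square, and its right end is pressed home with over 8 N (x of each of stud_l, stud_r in the frame of locker above 0.0265 m and angle between the x axis of door and the x axis of locker, either way round below 0.015 rad and contact force between the fingers and door above 8 N and y of the grasp point in the frame of locker below -0.06 m), for 0.2 s.
2. then its left end is pressed home with over 8 N (x of each of stud_l, stud_r in the frame of locker above 0.0265 m and angle between the x axis of door and the x axis of locker, either way round below 0.015 rad and contact force between the fingers and door above 8 N and y of the grasp point in the frame of locker above 0.06 m), for 0.2 s.
3. the cam lock is turned across behind the left stud, the door still home (x of each of stud_l, stud_r in the frame of locker above 0.0265 m and angle between the x axis of door and the x axis of locker, either way round below 0.015 rad and value of joint cam above 1.37 rad), for 0.2 s.
At the end, for the whole second after the job is handed in: Both studs stand at their home line (x above 26.5 mm in the locker's frame; the buffer stops them at 29 to 34 mm), the door is square in the locker within 0.015 rad, the cam lock is turned to more than 1.37 rad, and the door is at rest (all of step 3 and linear speed of door below 0.01 m/s); the robot touches nothing.
It fails at once if the robot presses on the door with more than 30 N (contact force between any of the fingers, the arm and door above 30 N).
It fails at once if a bystander is moved by more than 20 mm (distance of any of core_stub, torch, loupe, pick, acid_bottle, brush, chip_box from where it was at the start of the episode above 0.02 m).
It also fails if it takes over 72 s, if anything falls off the work surface, if the arm or the gripper's body presses on something with over 40 N, if the wrist force passes 120 N, or if a joint passes its speed limit or range.

## Working session

There is one attempt and no reset: what is moved stays moved. The work goes in short steps, Python scripts to look and compute and a shell command to move; the robot and the scene stay as the last step left them, time stands still between calls to the robot, and variables do not carry over. Pictures are saved under pics/ and viewed, at most 10 in all, crops included, and the job is handed in when it is done.

```bash
mkdir -p pics; cat > h.py <<'E'
from station import bot
import numpy as np, cv2
def cam(n):
    c=bot.read_camera(n); f=200/np.tan(np.radians(c['fovy'])/2)
    c['K']=np.array([[f,0,c['cx']],[0,f,c['cy']],[0,0,1.]]); c['d']=np.array(c['distortion'],float); c['pose']=np.array(c['pose']); return c
def ray(c,uv):
    u=cv2.undistortPoints(np.array(uv,float).reshape(-1,1,2),c['K'],c['d']).reshape(-1,2)
    d=np.c_[u,np.ones(len(u))]; return d
def plane(c,uv,z):
    d=ray(c,uv)@c['pose'][:3,:3].T; o=c['pose'][:3,3]
    return o+d*((z-o[2])/d[:,2])[:,None]
def cloud(c):
    v,u=np.mgrid[:400,:640]; d=ray(c,np.c_[u.ravel(),v.ravel()])*c['depth'].reshape(-1,1)
    return (d@c['pose'][:3,:3].T+c['pose'][:3,3]).reshape(400,640,3)
def save(c,n): cv2.imwrite('pics/'+n+'.png',c['pixels'][:,:,::-1])
E
python3 - <<'E'
from h import *
o=bot.get_obs(); print({k:np.round(v,3) for k,v in o.items()})
for n in ['scene','side','wrist']:
    c=cam(n); save(c,n); np.savez('pics/'+n,**{k:c[k] for k in c}); print(n,c['pose'].round(3).tolist(),c['fovy'])
E
```

```text
{'t': np.float64(0.0), 'q': array([-0.108,  0.478,  0.022,  1.556, -0.011,  1.109, -0.083]), 'joint_vel': array([-0.   ,  0.001, -0.001, -0.   ,  0.001,  0.001,  0.001]), 'joint_torque': array([-1.0000e-03, -5.9644e+01,  1.6080e+00, -2.8119e+01,  1.2000e-02,
        9.0000e-03,  0.0000e+00]), 'eef_pos': array([ 0.674, -0.   ,  0.23 ]), 'tool_rot': array([-0.001,  0.707,  0.707, -0.001]), 'contact_force': array([-1.108, -0.221, -0.494]), 'torque': array([ 0.049,  0.043, -0.002]), 'grasp_force': np.float64(0.0), 'gripper_width': np.float64(1.004)}
scene [[0.713, 0.429, -0.555, 0.997], [0.701, -0.453, 0.55, -0.452], [-0.016, -0.781, -0.624, 0.618], [0.0, 0.0, 0.0, 1.0]] 54.446517276067794
side [[-0.876, -0.266, 0.403, 0.206], [-0.482, 0.453, -0.75, 0.687], [0.017, -0.851, -0.525, 0.572], [0.0, 0.0, 0.0, 1.0]] 49.967527659116115
wrist [[1.0, 0.001, -0.001, 0.674], [0.001, -0.95, -0.313, 0.081], [-0.002, 0.313, -0.95, 0.373], [0.0, 0.0, 0.0, 1.0]] 71.67915810730076
```

View pics/scene.png

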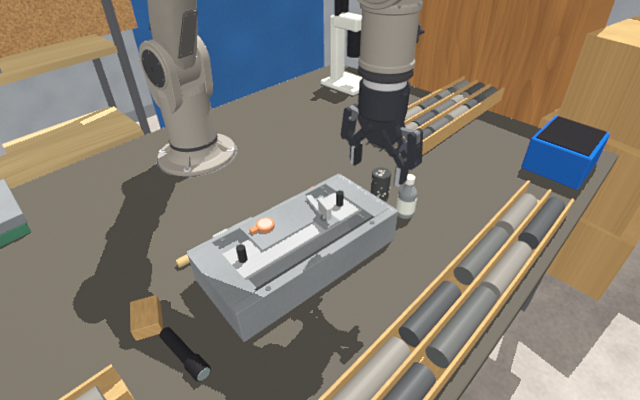

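View pics/wrist.png

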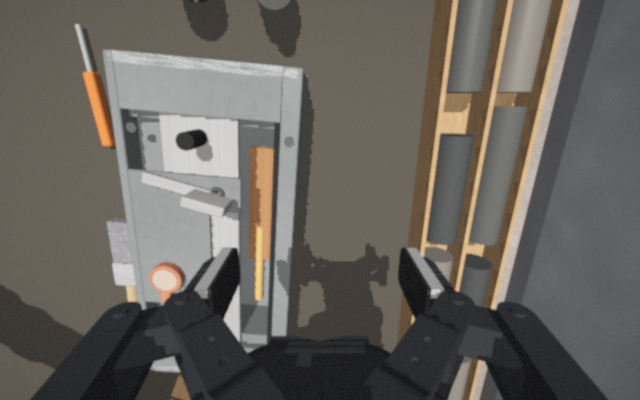

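View pics/side.png

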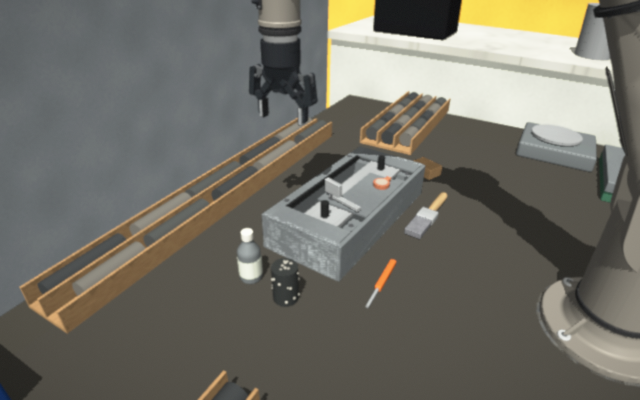

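The wrist view shows the locker left of image centre: left stud at (191,140), cam arm and wing around (190,195), loupe at (166,278). The scene view shows the left stud at (340,198) and the right stud at (242,254). The side view shows the left stud at (324,208) and the right one at (381,162). Next I'll measure them using colour and depth.

```bash
python3 - <<'E'
from h import *
def ld(n):
    z=np.load(f'pics/{n}.npz'); return {k:z[k] for k in z}
C={n:ld(n) for n in ['scene','side','wrist']}
P={n:cloud(C[n]) for n in C}
for n in C:
    p=P[n]; g=C[n]['pixels'].astype(int); dark=g.max(2)<60
    roi=(C[n]['depth']>0)&(p[...,0]>.38)&(p[...,0]<.72)&(abs(p[...,1])<.32)
    top=roi&(abs(p[...,2]-.084)<.004)
    pts=p[top][:,:2].astype(np.float32)
    print(n,'top',top.sum(), cv2.minAreaRect(pts), np.percentile(p[top][:,2],[10,50,90]))
    m=(roi&dark&(p[...,2]>.085)&(p[...,2]<.118)).astype(np.uint8)
    k,l,s,c=cv2.connectedComponentsWithStats(m)
    for i in range(1,k):
        if s[i,4]>25:
            q=p[l==i]; t=q[q[:,2]>q[:,2].max()-.004]; print('dark',c[i].round(),s[i,4],q.mean(0).round(4),q.max(0).round(3),q.min(0).round(3), 'topmean',t.mean(0).round(4),len(t))
    m=(roi&~dark&(p[...,2]>.115)&(p[...,2]<.13)); print('wing',m.sum(),p[m].mean(0).round(4), cv2.minAreaRect(p[m][:,:2].astype(np.float32)))
# two-view triangulation of stud tops by rays
uv={'l':{'scene':(340,192),'side':(324,202)},'r':{'scene':(242,247),'side':(381,157)}}
for s in uv:
    for n in uv[s]: print(s,n,plane(C[n],[uv[s][n]],.112).round(4))
E
```

```text
scene top 7812 ((0.5516908168792725, -0.03344321250915527), (0.49291157722473145, 0.19296829402446747), 84.98516845703125) [0.08166941 0.08313597 0.08452384]
dark [339. 198.] 50 [0.5539 0.0422 0.0986] [0.559 0.047 0.111] [0.548 0.038 0.086] topmean [0.5546 0.0423 0.1086] 9
dark [242. 254.] 73 [ 0.5355 -0.205   0.0981] [ 0.539 -0.197  0.112] [ 0.53  -0.21   0.085] topmean [ 0.5352 -0.2069  0.1102] 6
wing 111 [ 0.5656 -0.0159  0.1224] ((0.5630719065666199, -0.014366509392857552), (0.011577816680073738, 0.04204181209206581), 75.07183837890625)
side top 5023 ((0.5507322549819946, -0.02933928370475769), (0.5050328373908997, 0.19165794551372528), 84.93264770507812) [0.08229578 0.08372584 0.0849769 ]
dark [381. 162.] 63 [ 0.5252 -0.195   0.1001] [ 0.532 -0.191  0.113] [ 0.519 -0.206  0.085] topmean [ 0.5263 -0.1972  0.1118] 15
dark [325. 208.] 87 [0.5444 0.0532 0.1012] [0.552 0.059 0.114] [0.539 0.043 0.085] topmean [0.5462 0.0513 0.1116] 25
wing 110 [ 0.5587 -0.0093  0.1217] ((0.5603311657905579, -0.011305593885481358), (0.013000905513763428, 0.04178540036082268), 75.8915786743164)
wrist top 25415 ((0.5467186570167542, -0.07850073277950287), (0.40319013595581055, 0.19076044857501984), 85.183349609375) [0.08279511 0.08380154 0.08474462]
dark [194. 139.] 259 [0.5542 0.0488 0.1032] [0.557 0.056 0.114] [0.544 0.041 0.085] topmean [0.5519 0.0481 0.1118] 100
wing 627 [ 0.5626 -0.0117  0.1232] ((0.5616730451583862, -0.012918537482619286), (0.011613203212618828, 0.04181138798594475), 72.39649200439453)
l scene [[0.5512 0.047  0.112 ]]
l side [[0.5481 0.0492 0.112 ]]
r scene [[ 0.5333 -0.1999  0.112 ]]
r side [[ 0.527  -0.1976  0.112 ]]
```

```bash
python3 - <<'E'
import cv2
a=cv2.imread('pics/scene.png')[160:340,170:410]; cv2.imwrite('pics/z.png',cv2.resize(a,None,fx=3.2,fy=3.2,interpolation=cv2.INTER_CUBIC))
E
```

```text
(no output)
```

View pics/z.png

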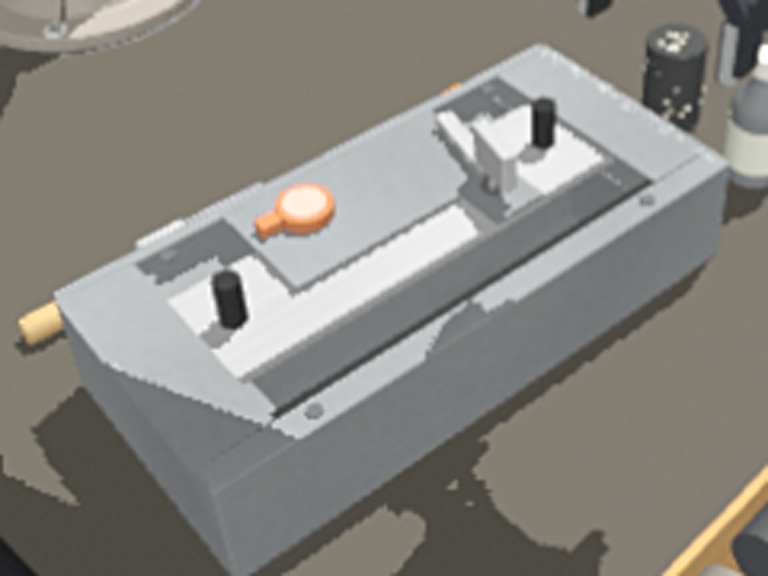

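Cross-check: the locker centre is (0.5467, -0.0785) with yaw -0.084. That predicts the cam at (0.561, -0.0145), and I measured (0.562, -0.013). The studs are about -6 mm in x at y ±125, and the cam is already at about 0.2 rad. I'll go behind the right stud with the fingers shut, and first stop above it to check.

```bash
python3 -m jog '[[-4,-3,2,-0.12],[-8,-6,4,-0.25],[-12,-9,6,-0.37],[-16,-12,8,-0.5],[-20,-15,8,-0.62],[-20,-17.9,8,-0.75],[-20,-17.9,8,-0.87],[-20,-17.9,8,-1.0],[-20,-17.9,8,-1.12],[-20,-17.9,8,-1.24],[-20,-17.9,8,-1.36],[-20,-17.9,8,-1.487],[-20,-17.9,8,-1.487],[-20,-17.9,10.5,-1.487],[-20,-17.9,10.5,-1.487]]' 1 30
cat >> h.py <<'E'
L0=np.array([.5467,-.0785]); yw=-.084; R=np.array([[np.cos(yw),-np.sin(yw)],[np.sin(yw),np.cos(yw)]])
def loc(p): return (np.array(p)[...,:2]-L0)@R
def studs(n):
    c=cam(n); p=cloud(c); g=c['pixels'].astype(int); q=loc(p)
    out={}
    for s,sg in (('l',1),('r',-1)):
        m=(g.max(2)<60)&(abs(q[...,0]-.012)<.045)&(abs(q[...,1]-sg*.123)<.02)&(p[...,2]>.085)&(p[...,2]<.116)
        t=m&(p[...,2]>.108)
        out[s]=(m.sum(),q[m].mean(0).round(4) if m.any() else 0,t.sum(),q[t].mean(0).round(4) if t.any() else 0)
    return c,out
def st():
    o=bot.get_obs(); F=R.T@np.array(o['contact_force'])[:2]
    print('t',round(float(o['t']),2),'loc',loc(o['eef_pos']).round(4),'z',round(float(o['eef_pos'][2]),4),'F',F.round(2),round(float(o['contact_force'][2]),2),'w',round(float(o['gripper_width']),3))
E
python3 - <<'E'
from h import *
st()
for n in ['scene','side','wrist']:
    c,o=studs(n); print(n,o)
    if n!='scene': save(c,n+'1')
E
```

```text
t: 1.4
eef_pos: [0.4939, -0.1995, 0.1234]
tool_rot: [-0.002, 0.044, 0.999, 0.001]
contact_force: [-1.0, 1.1, -0.5]
gripper_width: 0.004
grasp_force: 0.0
t 1.4 loc [-0.0425 -0.125 ] z 0.1234 F [-1.07  0.98] -0.48 w 0.004
scene {'l': (np.int64(54), array([-0.0028,  0.1211]), np.int64(5), array([-0.002 ,  0.1212])), 'r': (np.int64(79), array([-0.0008, -0.1269]), np.int64(12), array([-0.0013, -0.1264]))}
side {'l': (np.int64(86), array([-0.0135,  0.1314]), np.int64(28), array([-0.0117,  0.1292])), 'r': (np.int64(59), array([-0.0122, -0.1173]), np.int64(15), array([-0.0114, -0.1188]))}
wrist {'l': (np.int64(11), array([-0.0072,  0.1171]), np.int64(0), 0), 'r': (np.int64(0), 0, np.int64(0), 0)}
```

View pics/wrist1.png

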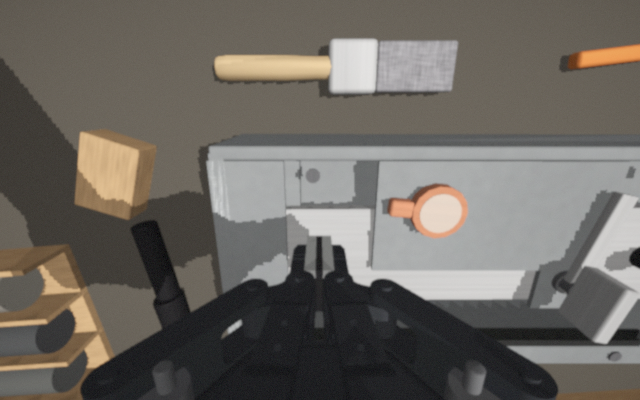

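The shut fingers hang at (320,245) over the right end of the door, behind the stud, and the loupe at (440,212) is clear. Next: descend and advance slowly.

```bash
python3 -m jog '[[0,0,1.5,0],[0,0,3.1,0],[0,0,3.1,0],[-0.4,0,3.1,0],[-0.8,0,3.1,0],[-1.0,0,3.1,0],[-1.1,0,3.1,0],[-1.2,0,3.1,0],[-1.3,0,3.1,0],[-1.4,0,3.1,0],[-1.5,0,3.1,0],[-1.6,0,3.1,0],[-1.6,0,3.1,0]]'; python3 -c "
from h import *;st()"
```

```text
t: 2.63
eef_pos: [0.5089, -0.2012, 0.095]
tool_rot: [-0.003, 0.042, 0.999, 0.0]
contact_force: [-9.7, 2.2, 6.7]
gripper_width: 0.0
grasp_force: 4.6
t 2.63 loc [-0.0273 -0.1254] z 0.095 F [-9.87  1.41] 6.73 w 0.0
```

```bash
python3 -m jog '[[-0.1,0,-0.2,0],[-0.1,0,-0.2,0],[-0.1,0,-0.2,0]]'; python3 -c "
from h import *;st()";  python3 -m jog '[[-0.1,0,0,0],[-0.2,0,0,0],[-0.2,0,0,0]]'; python3 -c "
from h import *;st()"
```

```text
t: 2.88
eef_pos: [0.5122, -0.2015, 0.097]
tool_rot: [-0.001, 0.042, 0.999, -0.0]
contact_force: [-4.7, -0.1, -0.3]
gripper_width: 0.001
grasp_force: 1.8
t 2.88 loc [-0.024  -0.1255] z 0.097 F [-4.64 -0.51] -0.26 w 0.001
t: 3.13
eef_pos: [0.5152, -0.2018, 0.0972]
tool_rot: [0.0, 0.042, 0.999, -0.0]
contact_force: [-1.3, -1.4, -1.4]
gripper_width: 0.0
grasp_force: 1.2
t 3.13 loc [-0.0211 -0.1255] z 0.0972 F [-1.17 -1.47] -1.43 w 0.0
```

```bash
python3 -m jog '[[-0.1,0,0,0],[-0.2,0,0,0],[-0.3,0,0,0],[-0.3,0,0,0]]'; python3 -c "
from h import *;st()
for n in ['scene','side']: print(studs(n)[1])"
```

```text
t: 3.47
eef_pos: [0.5183, -0.2021, 0.0973]
tool_rot: [0.0, 0.042, 0.999, -0.0]
contact_force: [-1.3, -2.0, -1.3]
gripper_width: 0.001
grasp_force: 1.1
t 3.47 loc [-0.018  -0.1255] z 0.0973 F [-1.1  -2.06] -1.32 w 0.001
{'l': (np.int64(58), array([-0.0017,  0.1202]), np.int64(7), array([-0.0011,  0.1197])), 'r': (np.int64(114), array([ 0.0047, -0.1274]), np.int64(43), array([-0.0017, -0.1274]))}
{'l': (np.int64(95), array([-0.0117,  0.1309]), np.int64(29), array([-0.0104,  0.1291])), 'r': (np.int64(85), array([-0.0053, -0.1168]), np.int64(41), array([-0.0085, -0.1161]))}
```

```bash
python3 -m jog '[[0.6,0,0,0],[1.8,0,-1.5,0],[1.8,0,-5,0],[1.8,4,-5,0],[1.8,8,-5,0],[1.8,12,-5,0],[1.8,16,-5,0],[1.8,20,-5,0],[1.8,24,-5,0],[1.8,25,-4,0],[1.8,25,-1.5,0],[1.8,25,0.2,0],[1.8,25,0.2,0],[1.4,25,0.2,0],[1.2,25,0.2,0],[1.1,25,0.2,0],[1.0,25,0.2,0],[0.9,25,0.2,0],[0.8,25,0.2,0]]'; python3 -c "
from h import *;st()"; python3 -m jog '[[-0.1,0,0,0],[-0.2,0,0,0]]'; python3 -c "
from h import *;st()"
```

```text
t: 5.15
eef_pos: [0.5302, 0.048, 0.0957]
tool_rot: [-0.001, 0.042, 0.999, -0.0]
contact_force: [-5.7, 0.7, 4.5]
gripper_width: -0.001
grasp_force: 2.9
t 5.15 loc [-0.027   0.1247] z 0.0957 F [-5.69  0.17] 4.52 w -0.001
t: 5.32
eef_pos: [0.5303, 0.0479, 0.0952]
tool_rot: [-0.002, 0.042, 0.999, -0.0]
contact_force: [-10.8, 1.1, 9.7]
gripper_width: 0.0
grasp_force: 5.6
t 5.32 loc [-0.0269  0.1246] z 0.0952 F [-10.9    0.22] 9.65 w 0.0
```

```bash
python3 -m jog '[[-0.1,0,-0.2,0],[-0.1,0,-0.2,0]]'; python3 -c "
from h import *;st()"; python3 -m jog '[[-0.1,0,0,0],[-0.2,0,0,0]]'; python3 -c "
from h import *;st()"
```

```text
t: 5.48
eef_pos: [0.5332, 0.0476, 0.0971]
tool_rot: [-0.001, 0.042, 0.999, -0.0]
contact_force: [-2.9, 0.9, -1.7]
gripper_width: 0.003
grasp_force: 1.3
t 5.48 loc [-0.024   0.1246] z 0.0971 F [-2.97  0.7 ] -1.69 w 0.003
t: 5.65
eef_pos: [0.535, 0.0475, 0.0971]
tool_rot: [-0.001, 0.042, 0.999, -0.0]
contact_force: [-5.2, 1.2, 1.8]
gripper_width: -0.0
grasp_force: 2.4
t 5.65 loc [-0.0223  0.1246] z 0.0971 F [-5.3   0.72] 1.75 w -0.0
```

```bash
python3 -m jog '[[-0.1,0,0,0],[-0.2,0,0,0],[-0.3,0,0,0]]'; python3 -c "
from h import *;st()"; python3 -m jog '[[-0.1,0,0,0],[-0.2,0,0,0],[-0.3,0,0,0]]'; python3 -c "
from h import *;st()";python3 -m jog '[[-0.1,0,0,0],[-0.2,0,0,0],[-0.3,0,0,0]]'; python3 -c "
from h import *;st()
for n in ['scene','side']: print(studs(n)[1])"
```

```text
t: 5.9
eef_pos: [0.539, 0.0473, 0.0971]
tool_rot: [-0.0, 0.042, 0.999, 0.0]
contact_force: [-2.9, 0.6, -1.5]
gripper_width: 0.001
grasp_force: 1.2
t 5.9 loc [-0.0183  0.1247] z 0.0971 F [-2.94  0.38] -1.51 w 0.001
t: 6.15
eef_pos: [0.5421, 0.047, 0.0972]
tool_rot: [0.0, 0.042, 0.999, 0.0]
contact_force: [-3.0, 0.5, -2.6]
gripper_width: 0.0
grasp_force: 1.2
t 6.15 loc [-0.0151  0.1247] z 0.0972 F [-3.07  0.21] -2.61 w 0.0
t: 6.4
eef_pos: [0.5449, 0.0467, 0.0973]
tool_rot: [-0.0, 0.042, 0.999, -0.0]
contact_force: [-1.3, 1.1, -2.9]
gripper_width: -0.002
grasp_force: 1.2
t 6.4 loc [-0.0123  0.1246] z 0.0973 F [-1.37  0.99] -2.91 w -0.002
{'l': (np.int64(80), array([0.0074, 0.119 ]), np.int64(27), array([-0.001 ,  0.1174])), 'r': (np.int64(118), array([ 0.0101, -0.1268]), np.int64(44), array([ 0.0079, -0.1261]))}
{'l': (np.int64(101), array([-0.0007,  0.1336]), np.int64(45), array([-0.0044,  0.1345])), 'r': (np.int64(71), array([ 0.0004, -0.1184]), np.int64(16), array([ 0.0011, -0.1196]))}
```

```bash
python3 -m jog '[[0.6,0,0,0],[1.2,0,-1.5,0],[1.2,0,-5,0],[1.2,-4,-5,0],[1.2,-8,-5,0],[1.2,-12,-5,0],[1.2,-16,-5,0],[1.2,-20,-5,0],[1.2,-24,-5,0],[1.2,-25,-4,0],[1.2,-25,-1.5,0],[1.2,-25,0.1,0],[1.2,-25,0.1,0],[0.9,-25,0.1,0],[0.6,-25,0.1,0],[0.4,-25,0.0,0],[0.3,-25,0,0],[0.2,-25,0,0],[0.1,-25,-0.1,0]]'; python3 -c "
from h import *;st()"; python3 -m jog '[[-0.1,0,-0.1,0],[-0.2,0,-0.1,0]]'; python3 -c "
from h import *;st()";python3 -m jog '[[-0.1,0,0,0],[-0.2,0,0,0],[-0.3,0,0,0]]'; python3 -c "
from h import *;st()"
```

```text
t: 8.08
eef_pos: [0.522, -0.2021, 0.0985]
tool_rot: [-0.001, 0.042, 0.999, -0.0]
contact_force: [-2.3, 0.9, -2.0]
gripper_width: -0.001
grasp_force: 1.2
t 8.08 loc [-0.0143 -0.1252] z 0.0985 F [-2.37  0.69] -2.0 w -0.001
t: 8.25
eef_pos: [0.5247, -0.2024, 0.0995]
tool_rot: [-0.0, 0.042, 0.999, -0.0]
contact_force: [-3.3, 0.7, 0.4]
gripper_width: 0.004
grasp_force: 1.8
t 8.25 loc [-0.0115 -0.1254] z 0.0995 F [-3.34  0.47] 0.37 w 0.004
t: 8.5
eef_pos: [0.5265, -0.2027, 0.0994]
tool_rot: [-0.002, 0.042, 0.999, 0.0]
contact_force: [-6.9, -0.2, 5.8]
gripper_width: -0.001
grasp_force: 3.9
t 8.5 loc [-0.0097 -0.1255] z 0.0994 F [-6.91 -0.8 ] 5.81 w -0.001
```

```bash
for i in 1 2 3; do python3 -m jog '[[-0.1,0,0,0],[-0.2,0,0,0],[-0.3,0,0,0]]'>/dev/null; python3 -c "
from h import *;st()"; done; python3 -c "
from h import *
for n in ['scene','side']: print(studs(n)[1])"
```

```text
t 8.75 loc [-0.0066 -0.1256] z 0.0994 F [-6.53  0.22] 4.49 w 0.002
t 9.0 loc [-0.0036 -0.1257] z 0.0994 F [-7.03 -0.41] 4.25 w -0.001
t 9.25 loc [-0.0006 -0.1257] z 0.0994 F [-7.15 -0.4 ] 4.64 w -0.001
{'l': (np.int64(54), array([0.0158, 0.1203]), np.int64(6), array([0.0167, 0.1203])), 'r': (np.int64(116), array([ 0.0227, -0.1279]), np.int64(44), array([ 0.0166, -0.1275]))}
{'l': (np.int64(94), array([0.0054, 0.1306]), np.int64(29), array([0.0062, 0.1292])), 'r': (np.int64(71), array([ 0.0129, -0.1175]), np.int64(29), array([ 0.0098, -0.1168]))}
```

```bash
python3 -m jog '[[0.8,0,0,0],[2.0,0,-1.5,0],[2.0,0,-5,0],[2.0,4,-5,0],[2.0,8,-5,0],[2.0,12,-5,0],[2.0,16,-5,0],[2.0,20,-5,0],[2.0,24,-5,0],[2.0,25,-4,0],[2.0,25,-1.5,0],[2.0,25,0.1,0],[2.0,25,0.1,0],[1.6,25,0.1,0],[1.3,25,0.1,0],[1.1,25,0.0,0],[1.0,25,0,0],[0.9,25,0,0],[0.8,25,0,0]]'>/dev/null; python3 -c "
from h import *;st()"; for i in 1 2 3 4; do python3 -m jog '[[-0.1,0,0,0],[-0.2,0,0,0],[-0.3,0,0,0]]'>/dev/null; python3 -c "
from h import *;st()"; done; python3 -c "
from h import *
for n in ['scene','side']: print(studs(n)[1])"
```

```text
t 10.93 loc [-0.0088  0.1247] z 0.0998 F [-9.69  0.19] 7.96 w -0.001
t 11.18 loc [-0.0068  0.1247] z 0.0997 F [-10.06   0.83] 8.98 w 0.0
t 11.43 loc [-0.0036  0.1248] z 0.0997 F [-9.43  0.88] 8.75 w -0.0
t 11.68 loc [-0.0006  0.1249] z 0.0997 F [-9.64  0.1 ] 7.85 w -0.0
t 11.93 loc [0.0024 0.125 ] z 0.0997 F [-9.22  0.9 ] 6.38 w 0.001
{'l': (np.int64(78), array([0.0229, 0.1191]), np.int64(28), array([0.015 , 0.1177])), 'r': (np.int64(125), array([ 0.0271, -0.1273]), np.int64(51), array([ 0.025 , -0.1262]))}
{'l': (np.int64(97), array([0.0156, 0.1329]), np.int64(40), array([0.0121, 0.1343])), 'r': (np.int64(72), array([ 0.0176, -0.1187]), np.int64(18), array([ 0.019 , -0.1197]))}
```

```bash
python3 -m jog '[[0.6,0,0,0],[1.7,0,-1.5,0],[1.7,0,-5,0],[1.7,-4,-5,0],[1.7,-8,-5,0],[1.7,-12,-5,0],[1.7,-16,-5,0],[1.7,-20,-5,0],[1.7,-24,-5,0],[1.7,-25,-4,0],[1.7,-25,-1.5,0],[1.7,-25,0.1,0],[1.7,-25,0.1,0],[1.2,-25,0.1,0],[0.8,-25,0.1,0],[0.6,-25,0.0,0],[0.5,-25,0,0],[0.4,-25,0,0],[0.3,-25,0,0]]'>/dev/null; python3 -c "
from h import *;st()"; for i in 1 2 3; do python3 -m jog '[[-0.1,0,0,0],[-0.2,0,0,0],[-0.3,0,0,0]]'>/dev/null; python3 -c "
from h import *;st()"; done; python3 -c "
from h import *
for n in ['scene','side']: print(studs(n)[1])"
```

```text
t 13.62 loc [ 0.0016 -0.1253] z 0.0998 F [-2.97 -0.1 ] 1.51 w -0.004
t 13.87 loc [ 0.0018 -0.1254] z 0.099 F [-10.78   0.42] 10.1 w 0.001
t 14.12 loc [ 0.0043 -0.1256] z 0.099 F [-9.64 -0.91] 9.62 w -0.003
t 14.37 loc [ 0.0074 -0.1258] z 0.099 F [-9.74  0.24] 7.74 w -0.0
{'l': (np.int64(52), array([0.0292, 0.1199]), np.int64(5), array([0.0292, 0.1191])), 'r': (np.int64(115), array([ 0.0305, -0.1278]), np.int64(44), array([ 0.024 , -0.1269]))}
{'l': (np.int64(83), array([0.0186, 0.1305]), np.int64(25), array([0.0202, 0.1292])), 'r': (np.int64(78), array([ 0.0207, -0.1178]), np.int64(34), array([ 0.017, -0.117]))}
```

```bash
python3 -m jog '[[0.8,0,0,0],[1.8,0,-1.5,0],[1.8,0,-5,0],[1.8,4,-5,0],[1.8,8,-5,0],[1.8,12,-5,0],[1.8,16,-5,0],[1.8,20,-5,0],[1.8,24,-5,0],[1.8,25,-4,0],[1.8,25,-1.5,0],[1.8,25,0.1,0],[1.8,25,0.1,0],[1.4,25,0.1,0],[1.1,25,0.1,0],[0.9,25,0.0,0],[0.7,25,0,0],[0.6,25,0,0],[0.5,25,0,0]]'>/dev/null; python3 -c "
from h import *;st()"; for i in 1 2 3 4; do python3 -m jog '[[-0.1,0,0,0],[-0.2,0,0,0]]'>/dev/null; python3 -c "
from h import *;st()"; done; python3 -c "
from h import *
for n in ['scene','side']: print(studs(n)[1])"
```

```text
t 16.05 loc [0.004  0.1245] z 0.0999 F [-10.72   0.35] 8.75 w -0.001
t 16.22 loc [0.0053 0.1246] z 0.0998 F [-9.8  0.1] 8.05 w -0.001
t 16.38 loc [0.0073 0.1247] z 0.0998 F [-8.57 -0.76] 6.48 w 0.001
t 16.55 loc [0.0094 0.1248] z 0.0998 F [-8.04  0.69] 6.78 w -0.001
t 16.72 loc [0.0103 0.1248] z 0.0997 F [-14.61   0.19] 13.12 w 0.002
{'l': (np.int64(86), array([0.0307, 0.1192]), np.int64(34), array([0.0246, 0.1188])), 'r': (np.int64(127), array([ 0.0341, -0.1274]), np.int64(48), array([ 0.0316, -0.1263]))}
{'l': (np.int64(93), array([0.0232, 0.1328]), np.int64(40), array([0.0203, 0.1338])), 'r': (np.int64(68), array([ 0.025 , -0.1195]), np.int64(16), array([ 0.0261, -0.1209]))}
```

```bash
python3 -m jog '[[0.8,0,0,0],[1.6,0,-1.5,0],[1.6,0,-5,0],[1.6,-4,-5,0],[1.6,-8,-5,0],[1.6,-12,-5,0],[1.6,-16,-5,0],[1.6,-20,-5,0],[1.6,-24,-5,0],[1.6,-25,-4,0],[1.6,-25,-1.5,0],[1.6,-25,0.1,0],[1.6,-25,0.1,0],[1.2,-25,0.1,0],[0.9,-25,0.1,0],[0.6,-25,0.0,0],[0.5,-25,0,0],[0.4,-25,0,0],[0.3,-25,0,0]]'>/dev/null; python3 -c "
from h import *;st()"; for i in 1 2 3; do python3 -m jog '[[-0.1,0,0,0],[-0.2,0,0,0]]'>/dev/null; python3 -c "
from h import *;st()"; done; python3 -c "
from h import *
for n in ['scene','side']: print(studs(n)[1])"
```

```text
t 18.4 loc [ 0.0094 -0.1254] z 0.0998 F [-8.93  0.25] 5.86 w -0.004
t 18.57 loc [ 0.0095 -0.1254] z 0.0994 F [-13.21   0.09] 11.62 w 0.0
t 18.73 loc [ 0.0096 -0.1254] z 0.0993 F [-20.05   1.55] 17.17 w -0.0
t 18.9 loc [ 0.0096 -0.1255] z 0.0993 F [-25.41   2.65] 23.78 w 0.005
{'l': (np.int64(57), array([0.0356, 0.1196]), np.int64(7), array([0.0349, 0.1184])), 'r': (np.int64(125), array([ 0.0322, -0.1279]), np.int64(47), array([ 0.026, -0.127]))}
{'l': (np.int64(83), array([0.0253, 0.1296]), np.int64(26), array([0.0282, 0.1281])), 'r': (np.int64(75), array([ 0.0228, -0.1175]), np.int64(32), array([ 0.0193, -0.1169]))}
```

Force on the last step rose faster than I expected, so I'm backing off to about 13 N and holding there.

```bash
python3 -m jog '[[0.35,0,-0.2,0],[0.35,0,-0.2,0]]'>/dev/null; python3 -c "
from h import *;st()";  python3 -m jog '[[0,0,0,0],[0,0,0,0],[0,0,0,0],[0,0,0,0],[0,0,0,0]]'>/dev/null; python3 -c "
from h import *;st()"
```

```text
t 19.17 loc [ 0.0094 -0.1255] z 0.1008 F [-9.04  0.95] 1.97 w -0.001
t 19.58 loc [ 0.0095 -0.1255] z 0.1007 F [-9.99 -0.05] 4.35 w 0.001
```

```bash
python3 -m jog '[[-0.1,0,-0.05,0],[-0.1,0,-0.05,0],[-0.1,0,-0.05,0],[-0.1,0,-0.05,0],[-0.1,0,-0.05,0],[-0.1,0,-0.05,0],[-0.1,0,-0.05,0]]'>/dev/null; python3 -c "
from h import *;st()
for n in ['scene','side']: print(studs(n)[1])"
```

```text
t 20.17 loc [ 0.0095 -0.1255] z 0.1008 F [-11.2    0.41] 2.74 w -0.003
{'l': (np.int64(56), array([0.0356, 0.1198]), np.int64(7), array([0.0359, 0.1191])), 'r': (np.int64(115), array([ 0.0329, -0.1277]), np.int64(42), array([ 0.0268, -0.1266]))}
{'l': (np.int64(81), array([0.0254, 0.1299]), np.int64(25), array([0.0281, 0.1282])), 'r': (np.int64(70), array([ 0.023 , -0.1176]), np.int64(29), array([ 0.02  , -0.1167]))}
```

Right end pressed. Next, the left end.

```bash
python3 -m jog '[[0.8,0,0,0],[1.8,0,-1.5,0],[1.8,0,-5,0],[1.8,4,-5,0],[1.8,8,-5,0],[1.8,12,-5,0],[1.8,16,-5,0],[1.8,20,-5,0],[1.8,24,-5,0],[1.8,25,-4,0],[1.8,25,-1.5,0],[1.8,25,0.1,0],[1.8,25,0.1,0],[1.4,25,0.1,0],[1.1,25,0.1,0],[0.9,25,0.0,0],[0.7,25,0,0],[0.6,25,0,0],[0.5,25,0,0]]'>/dev/null; python3 -c "
from h import *;st()"; for i in 1 2; do python3 -m jog '[[-0.1,0,0,0],[-0.1,0,0,0]]'>/dev/null; python3 -c "
from h import *;st()"; done
```

```text
t 21.85 loc [0.0097 0.1246] z 0.1024 F [-0.36 -0.39] 0.14 w -0.002
t 22.02 loc [0.0101 0.1246] z 0.1019 F [ 0.06 -0.57] 0.18 w -0.001
t 22.18 loc [0.0102 0.1246] z 0.1016 F [-3.79 -0.52] 3.74 w 0.001
```

```bash
python3 -m jog '[[-0.1,0,-0.1,0],[-0.2,0,-0.1,0],[-0.2,0,-0.1,0]]'>/dev/null; python3 -c "
from h import *;st()"; python3 -m jog '[[-0.1,0,-0.05,0],[-0.1,0,-0.05,0],[-0.1,0,-0.05,0]]'>/dev/null; python3 -c "
from h import *;st()"
```

```text
t 22.43 loc [0.0103 0.1246] z 0.1018 F [-8.32 -0.14] 2.95 w 0.001
t 22.68 loc [0.0103 0.1246] z 0.1018 F [-9.5   0.08] 1.53 w -0.002
```

```bash
python3 -m jog '[[-0.15,0,-0.05,0],[-0.15,0,-0.05,0],[-0.15,0,-0.05,0],[-0.15,0,-0.05,0],[-0.15,0,-0.05,0],[-0.15,0,-0.05,0],[-0.15,0,-0.05,0],[-0.15,0,-0.05,0]]'>/dev/null; python3 -c "
from h import *;st()
for n in ['scene','side']: print(studs(n)[1])"
```

```text
t 23.35 loc [0.0105 0.1246] z 0.102 F [-13.19  -0.53] 2.48 w -0.001
{'l': (np.int64(73), array([0.0316, 0.1193]), np.int64(24), array([0.0235, 0.1184])), 'r': (np.int64(128), array([ 0.0347, -0.1275]), np.int64(48), array([ 0.0323, -0.1262]))}
{'l': (np.int64(94), array([0.0239, 0.1321]), np.int64(38), array([0.0218, 0.1328])), 'r': (np.int64(72), array([ 0.0253, -0.1189]), np.int64(19), array([ 0.0261, -0.1201]))}
```

Left end held at about 13 N for 0.67 s. Now I'll rise and stand over the cam.

```bash
python3 -m jog '[[0.8,0,0,0],[1.8,0,-1,0],[1.8,0,-4,0],[0.9,-3,-6,0.1],[0.9,-6,-6,0.19],[0.9,-6,-6,0.19],[0.9,-6,-6,0.19],[0.9,-6,-6,0.19]]' 0 40; python3 - <<'E'
from h import *
st()
for n in ['scene','side']:
    c=cam(n); p=cloud(c); q=loc(p); g=c['pixels'].astype(int)
    m=(g.min(2)>60)&(abs(p[...,2]-.1215)<.005)&(abs(q[...,0]-.009)<.035)&(abs(q[...,1]-.065)<.035)
    print(n,m.sum(),q[m].mean(0) if m.any() else 0, cv2.minAreaRect(q[m].astype(np.float32)) if m.sum()>5 else 0)
c,o=studs('wrist'); print(o); save(c,'w2')
E
```

```text
t: 24.12
eef_pos: [0.559, -0.0144, 0.1639]
tool_rot: [0.001, 0.136, 0.991, 0.0]
contact_force: [0.3, 1.7, -0.2]
gripper_width: 0.501
grasp_force: 0.0
t 24.12 loc [0.0069 0.0649] z 0.1639 F [0.13 1.7 ] -0.19 w 0.501
scene 104 [0.01362784 0.06406695] ((0.011336831375956535, 0.06571280211210251), (0.011462670750916004, 0.043401580303907394), 77.76422119140625)
side 99 [0.00655233 0.07000132] ((0.007727263495326042, 0.06816547363996506), (0.011996451765298843, 0.04205050691962242), 78.78941345214844)
{'l': (np.int64(575), array([0.0254, 0.1232]), np.int64(343), array([0.0275, 0.1242])), 'r': (np.int64(839), array([ 0.0265, -0.1208]), np.int64(374), array([ 0.0277, -0.1233]))}
```

View pics/w2.png

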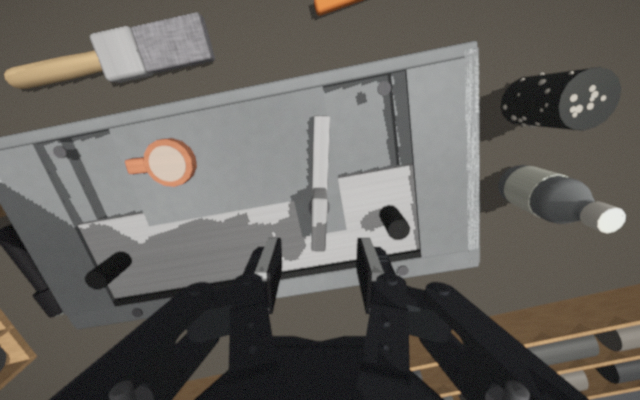

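The picture shows the wing at (319,185) lined up between the open fingers, and the left stud at (395,222) clear of them. Next: descend and pinch.

```bash
python3 -m jog '[[-0.2,0.1,2,0],[-0.2,0.1,4,0],[-0.2,0.1,5.5,0],[-0.2,0.1,6.2,0],[-0.2,0.1,6.2,0],[-0.2,0.1,6.2,0]]' ; python3 -m jog '[[0,0,0,0],[0,0,0,0],[0,0,0,0],[0,0,0,0],[0,0,0,0],[0,0,0,0]]' 1 60; python3 -c "
from h import *;st()"
```

```text
t: 24.77
eef_pos: [0.5611, -0.0135, 0.1019]
tool_rot: [-0.0, 0.136, 0.991, 0.0]
contact_force: [-0.3, -0.5, 0.6]
gripper_width: 0.504
grasp_force: 0.0
t: 25.27
eef_pos: [0.5616, -0.0142, 0.1029]
tool_rot: [0.001, 0.136, 0.991, 0.0]
contact_force: [-0.9, -1.1, 7.0]
gripper_width: 0.114
grasp_force: 58.8
t 25.27 loc [0.0095 0.0653] z 0.1029 F [-0.77 -1.13] 7.02 w 0.114
```

```bash
python3 -m jog '[[0,0,0,0.1],[0,0,0,0.2],[0,0,0,0.3],[0,0,0,0.4],[0,0,0,0.5],[0,0,0,0.6],[0,0,0,0.6]]'; python3 -c "
from h import *;st();print(bot.get_obs()['torque'])"; python3 -m jog '[[0,0,0,0.1],[0,0,0,0.2],[0,0,0,0.3],[0,0,0,0.4],[0,0,0,0.5],[0,0,0,0.6],[0,0,0,0.7],[0,0,0,0.75],[0,0,0,0.78],[0,0,0,0.78],[0,0,0,0.78],[0,0,0,0.78]]';python3 -c "
from h import *;st();print(bot.get_obs()['torque'])"
```

```text
t: 25.85
eef_pos: [0.5617, -0.0141, 0.1029]
tool_rot: [0.001, 0.426, 0.905, 0.0]
contact_force: [-0.8, 0.0, 5.7]
gripper_width: 0.115
grasp_force: 59.0
t 25.85 loc [0.0095 0.0654] z 0.1029 F [-0.77 -0.03] 5.7 w 0.115
[-0.12567665  0.24188571 -0.05748276]
t: 26.85
eef_pos: [0.5618, -0.0141, 0.1029]
tool_rot: [0.001, 0.736, 0.677, 0.001]
contact_force: [-0.9, -0.7, 5.4]
gripper_width: 0.118
grasp_force: 59.0
t 26.85 loc [0.0096 0.0654] z 0.1029 F [-0.84 -0.79] 5.37 w 0.118
[-0.09805138  0.21961886  0.03772348]
```

```bash
python3 -m jog '[[0,0,0,0],[0,0,0,0],[0,0,0,0],[0,0,0,0],[0,0,0,0],[0,0,-2,0],[0,0,-5,0],[0,0,-8,0],[0,0,-10,0],[0,-3,-11,0],[0,-3,-11,0],[0,-3,-11,0]]' 0; python3 - <<'E'
from h import *
st()
for n in ['scene','side']:
    c,o=studs(n); print(o); p=cloud(c); q=loc(p); g=c['pixels'].astype(int); save(c,n+'f')
    m=(g.min(2)>60)&(abs(p[...,2]-.1215)<.005)&(abs(q[...,0]-.009)<.035)&(abs(q[...,1]-.065)<.035)
    print(n,m.sum(), cv2.minAreaRect(q[m].astype(np.float32)) if m.sum()>5 else 0)
c,o=studs('wrist'); print(o); save(c,'wf')
a=cv2.imread('pics/scenef.png')[140:340,170:430]; cv2.imwrite('pics/zf.png',cv2.resize(a,None,fx=3,fy=3,interpolation=cv2.INTER_CUBIC))
E
```

```text
t: 27.85
eef_pos: [0.5305, -0.0116, 0.2124]
tool_rot: [0.0, 0.736, 0.677, 0.0]
contact_force: [-0.1, -0.5, -0.5]
gripper_width: 0.501
grasp_force: 0.0
t 27.85 loc [-0.0218  0.0653] z 0.2124 F [-0.01 -0.46] -0.45 w 0.501
{'l': (np.int64(55), array([0.0349, 0.1195]), np.int64(7), array([0.0347, 0.1183])), 'r': (np.int64(130), array([ 0.0347, -0.1274]), np.int64(49), array([ 0.032 , -0.1263]))}
scene 120 ((0.011057879775762558, 0.06540524959564209), (0.04205355420708656, 0.012209565378725529), 88.85243225097656)
{'l': (np.int64(74), array([0.0256, 0.1297]), np.int64(24), array([0.0279, 0.128 ])), 'r': (np.int64(84), array([ 0.0261, -0.12  ]), np.int64(29), array([ 0.0272, -0.1225]))}
side 90 ((0.008415451273322105, 0.0683545172214508), (0.04193604737520218, 0.011240452527999878), 89.98504638671875)
{'l': (np.int64(288), array([0.0267, 0.1257]), np.int64(239), array([0.0278, 0.1254])), 'r': (np.int64(59), array([ 0.0276, -0.117 ]), np.int64(0), 0)}
```

View pics/zf.png

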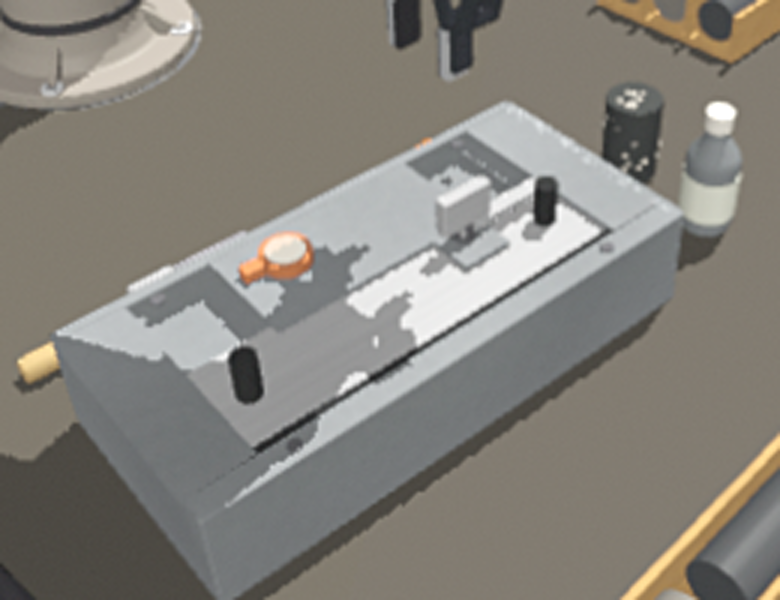

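The picture shows the door shut against the far edge, the cam arm lying behind the left stud at (545,200), the loupe at (288,255) in place, and the gripper clear. Handing in.

```bash
python3 -c "
from h import *;print(bot.hand_in())"
```

```text
the job is handed in; nothing more can be done
None
```

I handed the job in at about 28 s with the door home and square, both ends pressed (right, then left), and the cam lock across behind the left stud; however, during the right-end press my force reading briefly peaked at about 35 N combined (25 N of it along the push), so the 30 N limit may have been broken.

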